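# Push the staining dish back into line

## Task

The glass staining dish with the yellow dot has been pulled out in front of the staining line. Push it gently along the tray, back into the empty place in the row (the one with the yellow dot on the tray), until its back is against the tray's rear lip, square to the lip and centred between the place's corner marks. Slide it on the tray without lifting or tipping it, keep off the slide rack standing in it, and leave the other dishes and everything else where they are.

Things in the scene. Friction and masses are not known exactly. Their poses are not given: they have to be found in the camera images.
- tray: Fixed grey staining tray, 500 (y) x 251 mm (x). Origin at bench level below the middle of the rear lip's inner face; x away from robot to the lip, y left along it. Flat floor 6 mm above the bench, front edge x -245 mm, no step. Rear lip 24 mm, side lips 18 mm above the floor (inner faces y +-244). Four places on the lip at y -183, -61, 61, 183 mm with white corner marks 110 mm apart; one is empty.
- place (a point): Middle of the empty place, on the tray's floor, axes as the tray's; a 28 mm yellow dot is stuck here. 38 mm from the rear lip's inner face: the dish is exactly home when its origin lies here, axes parallel. On each side, 61 mm (side lip) or 76 mm (neighbour's wall; covers overhang 2 mm) from this point along y; neighbours' fronts level with the home dish's front.
- dish: The dish to push: open clear glass staining dish, 92 mm wide (y), 76 mm deep (x), 66 mm high, walls 4 mm, loose, yellow 22 mm dot on front and back. Origin at the centre of its underside. Stands on the tray in front of the row, 105 to 127 mm short of home (x), turned up to 0.35 rad from the tray's axes. With its rack 0.38 to 0.58 kg; slides with a few newtons.
- rack: Steel slide rack with ten glass slides, 82 x 58 x 36 mm, standing loose on the floor inside the dish (1 to 5 mm play). Origin at the centre of its underside, 4 mm above the dish's. A thin wire handle in the middle of the dish, along y, rises to 90 mm above the rack's underside. To be left alone.
- dish_blue: Glass dish of the row, blue dots, with a glass cover (80 x 96 mm, top 71 mm above the tray's floor, knob to 91 mm); else the size of the dish to push; origin at the centre of its underside. Loose, against the lip; to be left alone.
- dish_red: Open glass staining dish of the row with red dots and a black slide rack in it whose wire handle reaches 94 mm above the tray's floor; same size; origin at the centre of its underside. Loose; to be left alone.
- dish_green: Glass staining dish of the row with green dots and a glass cover like the blue one's; same size; origin at the centre of its underside. Loose; to be left alone.
- slidebox_low: Lower of two stacked black slide boxes, 175 x 98 x 35 mm, left of the tray; origin at the centre of its underside. To be left alone.
- slidebox_top: Upper slide box, same size, lying on the lower one; to be left alone.
- coplin: Small round glass staining jar with white screw cap, 60 mm across the foot, 100 mm high, left of the tray; origin at the centre of its underside. To be left alone.
- spray_bottle: Clear spray bottle with grey trigger head, 72 mm across, 218 mm high, right of the tray; origin at the centre of its underside. To be left alone.
- timer: Flat white lab timer, 62 x 72 x 18 mm, right of the tray; origin at the centre of its underside. To be left alone.
Things that resemble listed ones, but are neither listed nor needed, are in the scene too. Leave any orange or turquoise look-alike of the dish alone.

How it is judged (in metres and radians):
At the end, for the whole second after the job is handed in: The yellow-dot dish rests flat in the empty place: back within 5 mm of the rear lip, centred within 12 mm along the lip, square within 4 degrees, its rack standing in it; the other dishes moved less than 8 mm, everything else less than 10 mm (x of dish in the frame of place between -0.005 and 0.004 m and y of dish in the frame of place between -0.012 and 0.012 m and z of dish in the frame of place between -0.003 and 0.003 m and angle between the x axis of dish and the x axis of place, either way round below 0.07 rad and angle between dish's own z axis and vertical below 0.04 rad and linear speed of dish below 0.01 m/s and z of rack in the frame of dish between 0.001 and 0.008 m and angle between rack's own z axis and vertical below 0.08 rad and distance of each of dish_blue, dish_red, dish_green from where it was at the start of the episode below 0.008 m and distance of each of slidebox_low, slidebox_top, coplin, spray_bottle, timer from where it was at the start of the episode below 0.01 m); the robot touches nothing.
It fails at once if the dish is lifted off the tray (more than 6 mm) or tipped (more than 7 degrees) (z of dish in the frame of tray above 0.012 m or angle between dish's own z axis and vertical above 0.12 rad).
It fails at once if the slide rack is lifted in the dish (more than 8 mm) or pushed on by the robot (more than 2 N) (z of rack in the frame of dish above 0.012 m or contact force between any of the fingers, the arm and rack above 2 N).
It fails at once if the glass dish is squeezed or shoved with more than 35 N (contact force between the fingers and dish above 35 N).
It fails at once if another dish of the row is shifted by more than 8 mm (distance of any of dish_blue, dish_red, dish_green from where it was at the start of the episode above 0.008 m).
It fails at once if something else on the bench is shifted by more than 10 mm (distance of any of slidebox_low, slidebox_top, coplin, spray_bottle, timer from where it was at the start of the episode above 0.01 m).
It also fails if it takes over 64 s, if anything falls off the work surface, if the arm or the gripper's body presses on something with over 40 N, if the wrist force passes 120 N, or if a joint passes its speed limit or range.

## Robot

A 7-joint arm with a two-finger parallel gripper is mounted at the origin on the work surface. World frame = base frame: x ahead of the robot, y to its left, z up, the work surface at z = 0. Lengths are in mm, angles in rad, forces in N, time in s.
With the tool pointing down it reaches from about 425 to 950 mm from the base axis. Payload 4.7 kg.
Tool frame: the origin (TCP) lies at the very end of the fingers, on their centre line; the grasp point (between the pads) lies 19 mm behind it; z points along the fingers, y is the line along which they close (so a half turn about z gives the same grasp; the last joint's range is limited). The gripper opens to 85 mm and grips with 20 to 120 N. Pads are 22 mm wide; open, the fingers measure 114 mm over their backs; the gripper's body (76 mm by 85 mm) begins 54 mm behind the grasp point. The pads swing forward as they close: fully open they stand 13 mm farther back than shut.
Start: joints at [1.306, 0.469, -0.049, 1.532, 0.024, 1.141, -0.082], TCP at [157.74, -656.328, 231.335] pointing down, gripper open.
Joint ranges: [-2.59, 2.59], [-0.33, 1.99], [-1.39, 1.29], [0.1, 2.45], [-1.04, 4.18], [0.21, 1.99], [-2.66, 2.66]. Speed limits (rad/s): [2.57, 2.57, 3.14, 3.14, 3.14, 3.14, 3.14].

## Interface

Orientations are given as a 3x3 rotation matrix whose columns are the frame's x, y, z axes.
In Python, from bench import robot gives the robot as it stands.
- The arm moves only by the shell command python3 -m creep 'ROWS' [OPENING] [FORCE]. ROWS is JSON, a list of rows, each a list of 6 numbers: the shift along the world's x, y, z in mm, then the turn, a rotation vector about the world's x, y, z in degrees. A call has 1 to 10 rows; each row shifts and turns the commanded pose from where the row before left it; what a row does not reach is not made up. A row lasts 1/12 s, in which the tool goes at most 41.7 mm and 7.16 degrees, less where a joint would pass 70% of its speed; a pose out of reach is approached as far as the arm can. A call with a gripper value outside its range is refused whole. OPENING is the gripper command: -1 is shut, 1 is fully open, values between are in proportion, set as the call begins (- or left out, the last holds). The fingers move at their own pace and stop on an object; FORCE is the grip in N (left out, the last holds). Time passes only in rows, so rows that do not move let the fingers close. It gives the time, the measured TCP pose, the force, the opening and the grip force at its end, in the units of the state.
- robot.observe(): the state, without advancing time (a new reading comes with each control period).
- robot.capture(name): name is "scene" or "top" or "wrist"; returns a dict with "img" (480x640x3 uint8, blue, green, red), "range_z" (480x640 float32, mm along the optical axis (not along the pixel's ray), 0 where there is no reading), "mtx" (3x3 intrinsics, pixels), "R" (3x3) and "t" (3): a world point X has camera coordinates R X + t; the wrist camera has in their place "hand_eye" (4x4, takes a point from camera to tool coordinates, whose origin is the TCP and whose axes are the flange's). Camera axes: x right, y down, z forward; pixel columns grow to the right and rows downward; lengths in mm; the calibration is good to about 2 mm. A picture is of the moment at which its call begins: read the wrist's pose just before it.
- robot.finish_job(): hands the job in; it is judged then, once.
The state is a dict: "time_s": time; "joints": joint angles; "qd": joint speeds; "joint_torque": joint torques, N m; "eef_pos": TCP position; "ee_rot": TCP orientation; "force": force on the tool from outside, world axes, zero at the start; "torque": the same for the moment, N m; "finger_gap": finger opening in mm; "gripper_force": force on a finger pad.
Only numpy, scipy, OpenCV 4.12 (cv2) and the standard library are available. Lean on these libraries where they do the work, as an engineer would, in place of code of your own. Each camera call takes 0.05 s, during which the arm holds its last target. There are 200 camera calls.

## Working session

There is one attempt and no reset: what is moved stays moved. The work goes in short steps, Python scripts to look and compute and a shell command to move; the robot and the scene stay as the last step left them, time stands still between calls to the robot, and variables do not carry over. Pictures are saved under pics/ and viewed, at most 10 in all, crops included, and the job is handed in when it is done.

```bash
mkdir -p pics; ls; python3 - <<'E'
from bench import robot
import cv2,numpy as np
for n in("scene","top"):
    c=robot.capture(n);cv2.imwrite(f"pics/{n}0.png",c["img"]);np.savez(f"{n}0.npz",**c)
    print(n,c["mtx"].round(1).tolist(),(-c["R"].T@c["t"]).round(0))
s=robot.observe();print(s["time_s"],s["eef_pos"],s["ee_rot"],s["force"],s["finger_gap"])
E
```

```text
pics
scene [[519.1, 0.0, 321.2], [0.0, 519.1, 236.4], [0.0, 0.0, 1.0]] [ 930. -666. 1273.]
top [[486.1, 0.0, 318.1], [0.0, 486.1, 243.7], [0.0, 0.0, 1.0]] [ 396.   22. 1076.]
0.1 [ 157.58575197 -655.79785381  230.36284777] [[ 9.72322775e-01  2.33641197e-01 -4.60792803e-04]
 [ 2.33641646e-01 -9.72321274e-01  1.70912207e-03]
 [-4.87173196e-05 -1.76947870e-03 -9.99998433e-01]] [1.17626792 0.71132965 0.82673312] 85.85765027851613
```

View pics/scene0.png

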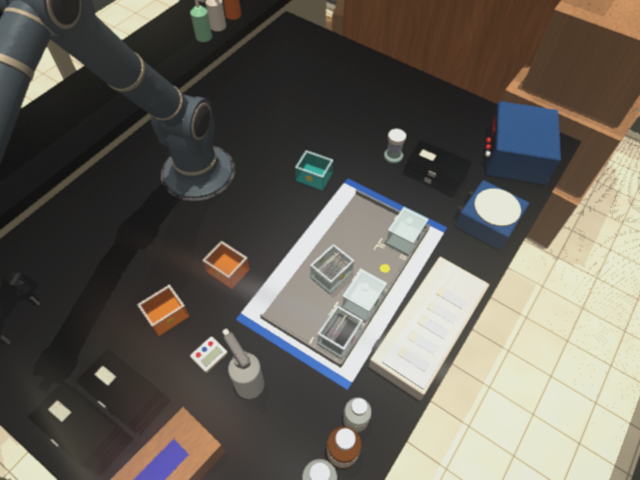

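View pics/top0.png

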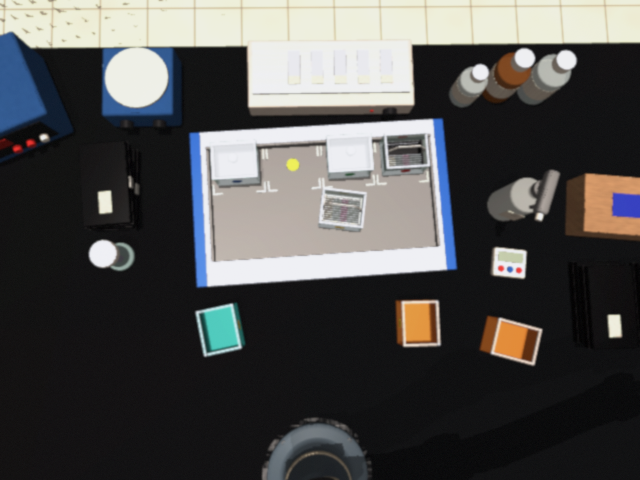

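The place's dot is at top-view pixel (293,165). These could be taken for the target dish:
- Clear open dish at (342,209), standing in front of the row.
- Red-dot open dish at (405,153), in the row.
- Covered dishes at (236,162) and (349,157).
- Orange dishes at (418,323) and (513,340).
- Turquoise dish at (219,330).

By the description it is the one at (342,209). I'll check that in a close crop.

```bash
cat > h.py <<'E'
import cv2,numpy as np
def ray(c,p,z):
    "pixels -> world points on the plane z"
    p=np.atleast_2d(np.asarray(p,float)); R,t=c["R"],c["t"].ravel(); o=-R.T@t
    d=(np.c_[p,np.ones(len(p))]@np.linalg.inv(c["mtx"]).T)@R
    return o+d*((z-o[2])/d[:,2])[:,None]
def proj(c,X):
    q=(np.atleast_2d(X)@c["R"].T+c["t"].ravel())@c["mtx"].T; return q[:,:2]/q[:,2:]
def blobs(img,lo,hi,amin=6):
    m=cv2.inRange(cv2.cvtColor(img,cv2.COLOR_BGR2HSV),lo,hi)
    n,_,st,ce=cv2.connectedComponentsWithStats(m)
    return [(ce[i],st[i,4]) for i in range(1,n) if st[i,4]>=amin]
E
python3 - <<'E'
from h import *
for n in("scene","top"):
    c=dict(np.load(f"{n}0.npz"))
    print(n,[(p.round(1).tolist(),int(a),ray(c,p,6)[0].round(1).tolist()) for p,a in blobs(c["img"],(22,120,90),(36,255,255),3)])
c=dict(np.load("top0.npz"))
# blue side strips & tray
print("blue",[(p.round(1),a) for p,a in blobs(c["img"],(105,150,90),(125,255,255),100)])
cr=c["img"][110:290,185:460]; cv2.imwrite("pics/crop.png",cv2.resize(cr,(792,518),interpolation=cv2.INTER_CUBIC))
d=c["range_z"]; print([d[y,x] for x,y in((300,215),(342,209),(320,265),(200,200))])
c=dict(np.load("scene0.npz")); cr=c["img"][180:390,230:470]; cv2.imwrite("pics/crop2.png",cv2.resize(cr,(685,600),interpolation=cv2.INTER_CUBIC))
E
```

```text
scene [([309.5, 179.5], 4, [314.0, 173.3, 6.0]), ([384.3, 267.8], 65, [671.4, 36.8, 6.0])]
top [([292.4, 164.3], 114, [670.8, 37.6, 6.0])]
blue [(array([16.2, 86.9]), np.int32(2866)), (array([108. ,  55.5]), np.int32(164)), (array([143.6,  95.9]), np.int32(1281)), (array([445.2, 193.9]), np.int32(1418)), (array([196.8, 208.9]), np.int32(1467)), (array([626.3, 205.1]), np.int32(555))]
[np.float32(1077.0996), np.float32(1060.7135), np.float32(1076.4968), np.float32(1080.671)]
```

View pics/crop.png

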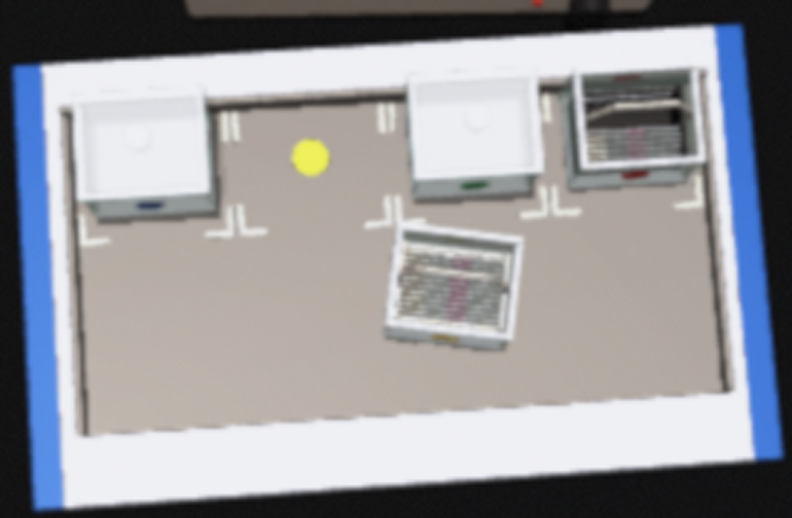

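View pics/crop2.png

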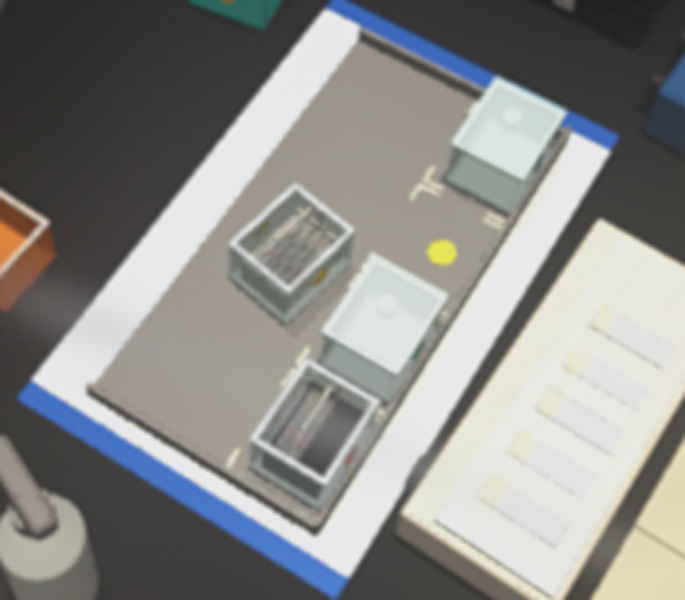

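The crop shows the chosen dish open and clear, with a yellow dot on its front (crop pixel 445,338). The empty place is the second from the left, between blue and green. Next I measure it.

```bash
cat >> h.py <<'E'
def tray_yaw(c):
    # front edge of the grey floor: columnwise lowest grey pixel -> white boundary
    img=c["img"]; g=cv2.cvtColor(img,cv2.COLOR_BGR2GRAY).astype(float); P=[]
    for u in range(225,430,3):
        col=g[240:268,u]; k=np.argmax(np.diff(col)); P.append((u,240+k+.5))
    X=ray(c,P,6); vx=cv2.fitLine(X[:,:2].astype(np.float32),cv2.DIST_HUBER,0,.01,.01).ravel()
    return vx
E
python3 - <<'E'
from h import *
c=dict(np.load("top0.npz"))
v=tray_yaw(c); d=v[:2]*np.sign(v[1]); yaw=np.arctan2(-d[0],d[1]); print("front line yaw",yaw,v)
Rt=np.array([[np.cos(yaw),-np.sin(yaw)],[np.sin(yaw),np.cos(yaw)]])
place=ray(c,(292.4,164.3),6)[0,:2]
def T(P): return (np.asarray(P)-place)@Rt   # into place frame
print("front dist (want -207)",T(v[2:]))
cr=lambda P:np.array(P)/2.88+[185,110]
marks=ray(c,cr([(238,113),(380,104),(241,235),(391,222)]),6)[:,:2];print("marks",T(marks).round(1))
# dish rim outer corners BL,BR,FR,FL
q=ray(c,cr([(398,223),(523,237),(516,343),(385,327)]),72)[:,:2]; print("rim",T(q).round(1))
print("sides",np.linalg.norm(q-np.roll(q,-1,0),axis=1),"centre",T(q.mean(0)),"world",q.mean(0))
e=(q[0]-q[1]+q[3]-q[2]);print("dish yaw",np.arctan2(-e[0],e[1]))
f=q[0]-q[3]+q[1]-q[2];print(np.arctan2(f[1],f[0]))
for nm,P in(("blue",[(75,98),(205,92),(213,193),(83,200)]),("green",[(408,76),(534,74),(543,168),(413,175)])):
    print(nm,T(ray(c,cr(P),76)[:,:2]).round(0).tolist())
s=dict(np.load("scene0.npz"));k=np.array([685/240,600/210]); 
qs=ray(s,np.array([(296,186),(353,235),(290,291),(230,240)])/k+[230,180],72)[:,:2];print("scene rim",T(qs).round(1),T(qs.mean(0)))
E
```

```text
front line yaw 0.044078186 [ 4.4063915e-02 -9.9902874e-01  4.6835141e+02 -3.5549789e+01]
front dist (want -207) [-205.4777782   -64.18143077]
marks [[ 37.8  53.1]
 [ 38.2 -57.8]
 [-58.5  56.7]
 [-55.7 -59.8]]
rim [[ -70.3  -61.4]
 [ -86.4 -151.7]
 [-163.7 -140.5]
 [-145.8  -46.5]]
sides [91.80515389 78.10622449 95.64759018 76.94910668] centre [-116.56243651 -100.03258392] world [558.76012893 -67.44816205]
dish yaw -0.1387504998505182
-0.1249685562485382
blue [[36.0, 166.0], [34.0, 72.0], [-41.0, 71.0], [-40.0, 165.0]]
green [[37.0, -76.0], [33.0, -169.0], [-37.0, -170.0], [-36.0, -75.0]]
scene rim [[-138.3  -50.6]
 [ -64.8  -67.6]
 [ -83.1 -150.1]
 [-158.7 -134.9]] [-111.24698193 -100.83154114]
```

Dish in the place frame: about (-114, -100) mm, turned -0.17 rad relative to the tray. The tray's yaw is 0.044. Plan:
1. Push it left with two fingers on its right wall while turning it square.
2. Push its front with two fingers to the lip.

The TCP stays around z 28 so the gripper body clears everything on the tray.

```bash
python3 -m creep '[[0,0,35,0,0,0],[0,0,35,0,0,0],[0,0,30,0,0,0]]' -0.06 20
python3 -m creep '[[20,25,0,0,0,3.5],[20,25,0,0,0,3.5],[20,25,0,0,0,3.5],[20,25,0,0,0,3.5],[20,25,0,0,0,3.5],[20,25,0,0,0,3.5],[20,25,0,0,0,3.5],[20,25,0,0,0,3.5],[20,25,0,0,0,3.5],[20,25,0,0,0,3.5]]'
python3 -m creep '[[20,25,0,0,0,3.5],[20,25,0,0,0,3.5],[20,25,0,0,0,3.5],[20,25,0,0,0,3.5],[20,25,0,0,0,3.5],[20,25,0,0,0,3.5],[20,25,0,0,0,3.5],[20,25,0,0,0,3.5],[20,25,0,0,0,3.5],[0,0,0,0,0,0]]'
python3 -c "
from bench import robot
import numpy as np
s=robot.observe();R=s['ee_rot'];print(s['eef_pos'],np.degrees(np.arctan2(R[1,0],R[0,0])),s['force'],s['joints'])"
```

```text
time_s: 0.35
eef_pos: [157.7, -656.1, 332.4]
ee_rot: [[0.972, 0.234, -0.0], [0.234, -0.972, 0.001], [0.0, -0.001, -1.0]]
force: [0.1, -0.9, 0.9]
finger_gap: 51.8
gripper_force: 0.0
time_s: 1.18
eef_pos: [358.3, -404.8, 331.0]
ee_rot: [[0.66, 0.751, -0.0], [0.751, -0.66, 0.0], [-0.0, -0.001, -1.0]]
force: [0.5, 0.3, 0.3]
finger_gap: 40.2
gripper_force: 0.0
time_s: 2.02
eef_pos: [540.9, -173.8, 331.1]
ee_rot: [[0.161, 0.987, 0.002], [0.987, -0.161, 0.005], [0.005, 0.001, -1.0]]
force: [-0.9, 0.6, -0.2]
finger_gap: 40.1
gripper_force: 0.0
[ 540.8988884  -173.79615321  331.08417355] 80.73188357734969 [-0.86569734  0.56765877 -0.18129157] [ 0.67586287  0.26733738 -0.54398889  1.63236191  0.13790424  1.28042274
 -0.05355673]
```

```bash
python3 -m creep '[[5,10,-38,0,0,1],[4.5,10,-38,0,0,0.7],[0,0,-38,0,0,0],[0,0,-38,0,0,0],[0,0,-38,0,0,0],[0,0,-38,0,0,0],[0,0,-35,0,0,0],[0,0,-20,0,0,0],[0,0,-10,0,0,0],[0,0,-10,0,0,0]]'
python3 - <<'E'
from bench import robot
from h import *
s=robot.observe();print(s['eef_pos'])
c=robot.capture("scene");np.savez("scene1.npz",**c);cr=c["img"][200:370,250:440]
cv2.imwrite("pics/s1.png",cv2.resize(cr,(670,600),interpolation=cv2.INTER_CUBIC))
E
```

```text
time_s: 2.85
eef_pos: [546.8, -161.3, 27.2]
ee_rot: [[0.144, 0.99, -0.001], [0.99, -0.144, 0.0], [0.0, -0.001, -1.0]]
force: [0.3, 0.3, 0.2]
finger_gap: 40.0
gripper_force: 0.0
[ 546.83797512 -161.32796565   27.20047425]
```

View pics/s1.png

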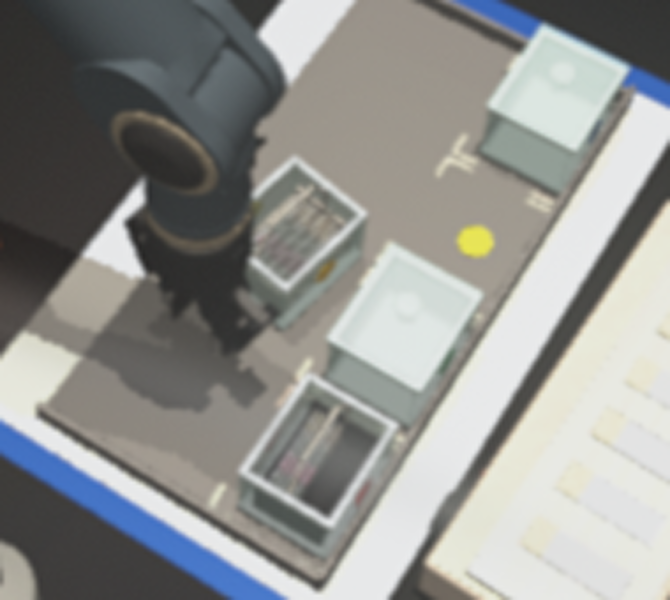

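Picture: the fingers (crop about (185,310) and (240,345)) stand beside the dish's right wall, clear of green and red. Now approaching to contact.

```bash
python3 -m creep '[[4,10,0,0,0,0],[3.5,10,0,0,0,0.3],[0.8,6,0,0,0,0.3],[0.3,3,0,0,0,0],[0.3,2,0,0,0,0]]'
python3 -m creep '[[0.3,2,0,0,0,0],[0.3,2,0,0,0,0]]'
python3 -m creep '[[0.3,2,0,0,0,0],[0.3,2,0,0,0,0]]'
python3 -m creep '[[0.3,2,0,0,0,0],[0.3,2,0,0,0,0]]'
```

```text
time_s: 3.32
eef_pos: [556.9, -129.0, 29.4]
ee_rot: [[0.132, 0.991, 0.002], [0.991, -0.132, -0.0], [0.0, 0.002, -1.0]]
force: [-0.4, -0.3, 1.3]
finger_gap: 39.9
gripper_force: 0.0
time_s: 3.48
eef_pos: [556.8, -126.5, 28.7]
ee_rot: [[0.134, 0.991, 0.0], [0.991, -0.134, -0.0], [-0.0, 0.001, -1.0]]
force: [-0.0, 0.6, 0.2]
finger_gap: 39.8
gripper_force: 0.0
time_s: 3.65
eef_pos: [557.4, -123.3, 28.5]
ee_rot: [[0.135, 0.991, 0.0], [0.991, -0.135, -0.001], [-0.001, 0.0, -1.0]]
force: [-0.5, -3.5, 1.6]
finger_gap: 40.1
gripper_force: 0.0
time_s: 3.82
eef_pos: [557.9, -120.0, 28.5]
ee_rot: [[0.135, 0.991, -0.0], [0.991, -0.135, -0.002], [-0.002, 0.0, -1.0]]
force: [-0.4, -4.3, 3.1]
finger_gap: 40.4
gripper_force: 0.0
```

```bash
python3 -m creep '[[0.4,3,0,0,0,0.2],[0.4,3,0,0,0,0.3],[0.4,3,0,0,0,0.3],[0.4,3,0,0,0,0.3],[0.3,3,0,0,0,0.3],[0.3,3,0,0,0,0.3],[0.3,3,0,0,0,0.3],[0.3,3,0,0,0,0.3],[0.3,3,0,0,0,0.3],[0.3,3,0,0,0,0.3]]'
python3 -m creep '[[0.2,3,0,0,0,0.4],[0.2,3,0,0,0,0.4],[0.2,3,0,0,0,0.4],[0.2,3,0,0,0,0.4],[0.1,3,0,0,0,0.4],[0.1,3,0,0,0,0.4],[0.1,3,0,0,0,0.4],[0.1,3,0,0,0,0.4],[0,3,0,0,0,0.4],[0,3,0,0,0,0.4]]'
python3 - <<'E'
from bench import robot
from h import *
s=robot.observe();R=s['ee_rot'];print(np.degrees(np.arctan2(R[1,0],R[0,0])))
c=robot.capture("top");np.savez("top1.npz",**c);cr=c["img"][110:290,185:460]; cv2.imwrite("pics/t1.png",cv2.resize(cr,(792,518),interpolation=cv2.INTER_CUBIC))
E
```

```text
time_s: 4.65
eef_pos: [561.5, -88.2, 28.5]
ee_rot: [[0.083, 0.997, 0.0], [0.997, -0.083, -0.0], [-0.0, 0.0, -1.0]]
force: [0.2, -5.4, 2.7]
finger_gap: 40.1
gripper_force: 0.0
time_s: 5.48
eef_pos: [562.8, -58.1, 28.5]
ee_rot: [[0.013, 1.0, 0.001], [1.0, -0.013, -0.0], [-0.0, 0.001, -1.0]]
force: [0.3, -5.9, 4.7]
finger_gap: 40.2
gripper_force: 0.0
89.24161490128337
```

View pics/t1.png

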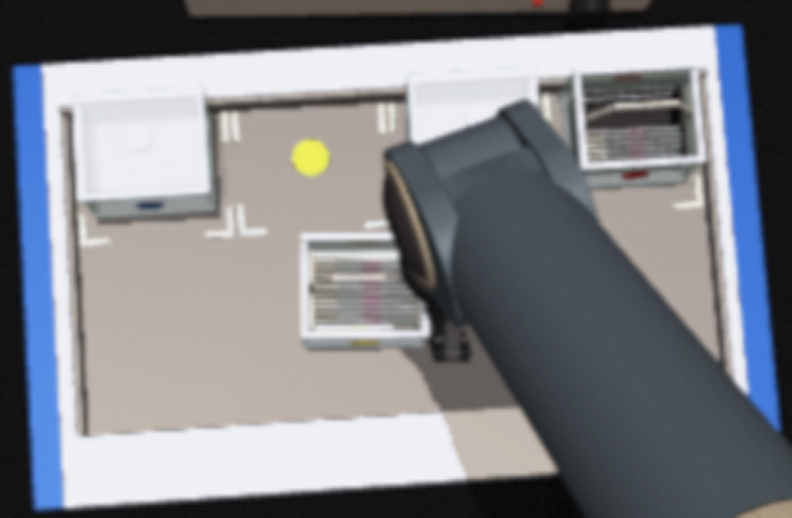

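The dish is following squarely (rim crop (300,235) to (430,340)). I'll finish the left push, then back off and measure.

```bash
python3 -m creep '[[0,3,0,0,0,0.4],[0,3,0,0,0,0.4],[0,3,0,0,0,0.4],[0,3,0,0,0,0.4],[0,3,0,0,0,0.4],[-0.1,3,0,0,0,0.3],[-0.1,3,0,0,0,0.3],[-0.1,3,0,0,0,0.3],[-0.1,3,0,0,0,0.3],[-0.1,3,0,0,0,0.1]]'
python3 -m creep '[[-0.1,2,0,0,0,0],[-0.1,1.3,0,0,0,0],[0,0,0,0,0,0]]'
python3 -m creep '[[0,-3,0,0,0,0],[0,-10,0,0,0,0],[-10,-15,0,0,0,0],[-20,-15,0,0,0,0],[-25,-15,20,0,0,0],[-30,-10,25,0,0,-7],[-30,0,25,0,0,-7],[-30,0,0,0,0,-7],[0,0,0,0,0,-7],[0,0,0,0,0,-7]]' 0.15
python3 - <<'E'
from bench import robot
from h import *
c=robot.capture("top");np.savez("top2.npz",**c);cr=c["img"][110:290,185:460]; cv2.imwrite("pics/t2.png",cv2.resize(cr,(792,518),interpolation=cv2.INTER_CUBIC))
E
```

```text
time_s: 6.37
eef_pos: [562.1, -28.5, 28.5]
ee_rot: [[-0.044, 0.999, 0.0], [0.999, 0.044, -0.0], [-0.0, 0.0, -1.0]]
force: [-0.5, -5.5, 4.7]
finger_gap: 40.4
gripper_force: 0.0
time_s: 6.62
eef_pos: [561.8, -24.7, 28.5]
ee_rot: [[-0.044, 0.999, 0.0], [0.999, 0.044, 0.0], [0.0, 0.0, -1.0]]
force: [0.1, -4.5, 4.4]
finger_gap: 40.5
gripper_force: 0.0
time_s: 7.45
eef_pos: [414.4, -93.2, 98.3]
ee_rot: [[0.543, 0.84, -0.001], [0.84, -0.543, -0.0], [-0.001, -0.001, -1.0]]
force: [1.1, 0.7, 0.6]
finger_gap: 49.3
gripper_force: 0.0
```

View pics/t2.png

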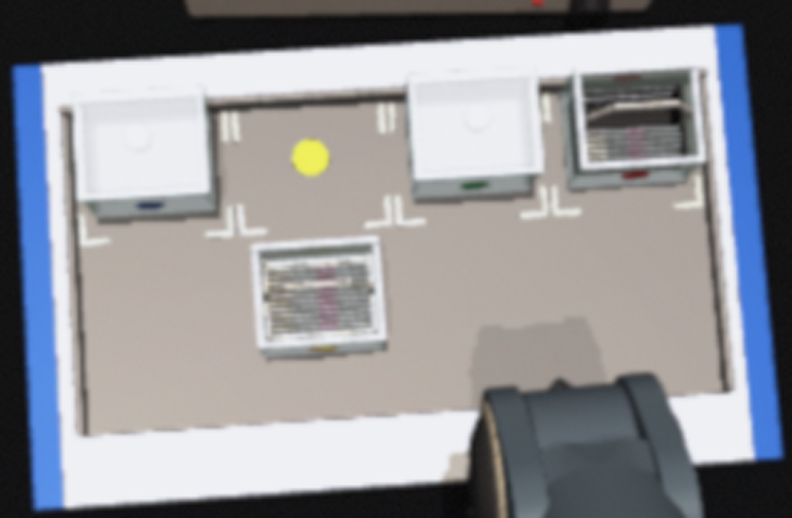

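The picture shows the dish clear and square in front of its place: rim corners (251,245), (380,237), (387,342), (258,350).

```bash
python3 - <<'E'
from bench import robot
from h import *
c=dict(np.load("top2.npz")); yaw=.044; Rt=np.array([[np.cos(yaw),-np.sin(yaw)],[np.sin(yaw),np.cos(yaw)]]); place=np.array([671,37.3])
T=lambda P:(np.asarray(P)-place)@Rt
q=ray(c,np.array([(251,245),(380,237),(387,342),(258,350)])/2.88+[185,110],72)[:,:2]
e=q[0]-q[1]+q[3]-q[2]; print(T(q).round(1),T(q.mean(0)),q.mean(0),np.arctan2(-e[0],e[1])-yaw,np.linalg.norm(q-np.roll(q,-1,0),axis=1))
t=place+Rt@[-115-38-30,T(q.mean(0))[1]]; s=robot.observe();R=s['ee_rot']
print("goto",t,"from",s['eef_pos'],np.degrees(np.arctan2(R[1,0],R[0,0])),s['joints'])
E
```

```text
[[ -79.8   46.5]
 [ -79.9  -47.2]
 [-157.   -46.9]
 [-156.6   46.2]] [-118.32786418   -0.33702786] [552.80148316  31.75855208] -0.002662191058418306 [93.75142746 77.02795151 93.13788853 76.75800734]
goto [488.19193986  28.91389619] from [415.50178895 -93.02283584  98.36654195] 56.93739459196741 [ 0.51175446  0.28735601 -0.45024601  2.21087138  0.19710307  0.68050359
 -0.65337548]
```

```bash
python3 -m creep '[[5,15,0,0,0,-6.8],[5,15,0,0,0,-6.8],[5,15,0,0,0,-6.8],[5,15,0,0,0,-6.8],[5,15,0,0,0,-6.8],[5,15,0,0,0,-6.8],[8,15,0,0,0,-6.8],[8,15,0,0,0,-6.8],[8,2,0,0,0,0],[8,0,0,0,0,0]]'
python3 -m creep '[[6,0,-15,0,0,0],[4,0,-20,0,0,0],[3,0,-20,0,0,0],[2,0,-15,0,0,0],[0,0,0,0,0,0]]'
python3 -c "
from bench import robot
import numpy as np
s=robot.observe();R=s['ee_rot'];print(s['eef_pos'],np.degrees(np.arctan2(R[1,0],R[0,0])),s['joints'])"
```

```text
time_s: 8.33
eef_pos: [479.1, 30.1, 98.0]
ee_rot: [[0.998, 0.062, -0.001], [0.062, -0.998, 0.0], [-0.001, -0.0, -1.0]]
force: [0.1, -0.2, 0.4]
finger_gap: 49.4
gripper_force: 0.0
time_s: 8.75
eef_pos: [492.2, 27.3, 25.5]
ee_rot: [[0.998, 0.056, -0.006], [0.056, -0.998, -0.001], [-0.006, 0.0, -1.0]]
force: [-0.3, 0.1, 0.5]
finger_gap: 49.4
gripper_force: 0.0
[492.19767457  27.31649419  25.45987538] 3.2089472144674507 [ 0.05121873  0.48481732 -0.23892911  2.11587163  0.20584829  0.56829664
 -1.85069465]
```

```bash
python3 -m creep '[[2,1,1.5,0,0,-0.4],[2,0.9,1.5,0,0,-0.3],[2,0.1,0,0,0,0],[2,0.1,0,0,0,0],[2,0.1,0,0,0,0]]'
python3 -m creep '[[2,0.1,0,0,0,0],[2,0.1,0,0,0,0]]'
python3 -m creep '[[2,0.1,0,0,0,0],[2,0.1,0,0,0,0]]'
python3 -m creep '[[2,0.1,0,0,0,0],[2,0.1,0,0,0,0]]'
```

```text
time_s: 9.17
eef_pos: [504.7, 31.2, 32.2]
ee_rot: [[0.999, 0.042, 0.002], [0.042, -0.999, 0.0], [0.002, 0.0, -1.0]]
force: [-0.8, -0.7, 0.1]
finger_gap: 49.1
gripper_force: 0.0
time_s: 9.33
eef_pos: [506.7, 31.4, 31.5]
ee_rot: [[0.999, 0.043, -0.003], [0.043, -0.999, -0.001], [-0.003, 0.0, -1.0]]
force: [-5.5, 0.3, 3.1]
finger_gap: 48.9
gripper_force: 2.5
time_s: 9.5
eef_pos: [510.2, 31.4, 31.0]
ee_rot: [[0.999, 0.042, -0.004], [0.042, -0.999, -0.001], [-0.004, 0.001, -1.0]]
force: [-4.7, -0.3, 4.3]
finger_gap: 48.8
gripper_force: 2.6
time_s: 9.67
eef_pos: [515.0, 31.6, 31.1]
ee_rot: [[0.999, 0.042, -0.002], [0.042, -0.999, -0.001], [-0.002, 0.0, -1.0]]
force: [-4.5, 0.6, 0.9]
finger_gap: 48.9
gripper_force: 1.8
```

```bash
for i in 1 2; do :; done; python3 -m creep '[[3,0.13,0,0,0,0],[3,0.13,0,0,0,0],[3,0.13,0,0,0,0],[3,0.13,0,0,0,0],[3,0.13,0,0,0,0],[3,0.13,0,0,0,0],[3,0.13,0,0,0,0],[3,0.13,0,0,0,0],[3,0.13,0,0,0,0],[3,0.13,0,0,0,0]]'
python3 -m creep '[[3,0.13,0,0,0,0],[3,0.13,0,0,0,0],[3,0.13,0,0,0,0],[3,0.13,0,0,0,0],[3,0.13,0,0,0,0],[3,0.13,0,0,0,0],[3,0.13,0,0,0,0],[3,0.13,0,0,0,0],[3,0.13,0,0,0,0],[3,0.13,0,0,0,0]]'
python3 -m creep '[[3,0.13,0,0,0,0],[3,0.13,0,0,0,0],[3,0.13,0,0,0,0],[3,0.13,0,0,0,0],[3,0.13,0,0,0,0],[3,0.13,0,0,0,0],[3,0.13,0,0,0,0],[3,0.13,0,0,0,0]]'
python3 - <<'E'
from bench import robot
from h import *
s=robot.observe();R=s['ee_rot'];print(s['eef_pos'],np.degrees(np.arctan2(R[1,0],R[0,0])))
c=robot.capture("scene");np.savez("scene3.npz",**c);cr=c["img"][180:360,280:480]
cv2.imwrite("pics/s3.png",cv2.resize(cr,(660,594),interpolation=cv2.INTER_CUBIC))
E
```

```text
time_s: 10.5
eef_pos: [546.1, 33.1, 31.3]
ee_rot: [[0.999, 0.042, -0.0], [0.042, -0.999, -0.0], [-0.0, 0.0, -1.0]]
force: [-1.4, -0.5, -2.8]
finger_gap: 49.4
gripper_force: 1.1
time_s: 11.33
eef_pos: [576.1, 34.4, 31.3]
ee_rot: [[0.999, 0.042, 0.0], [0.042, -0.999, -0.0], [0.0, 0.0, -1.0]]
force: [-1.6, 1.3, -1.9]
finger_gap: 49.2
gripper_force: 1.1
time_s: 12.0
eef_pos: [600.1, 35.4, 31.3]
ee_rot: [[0.999, 0.042, 0.0], [0.042, -0.999, -0.0], [0.0, 0.0, -1.0]]
force: [-2.3, 0.2, -1.7]
finger_gap: 49.0
gripper_force: 1.1
[600.14578927  35.42955228  31.32324322] 2.4108062657261087
```

View pics/s3.png

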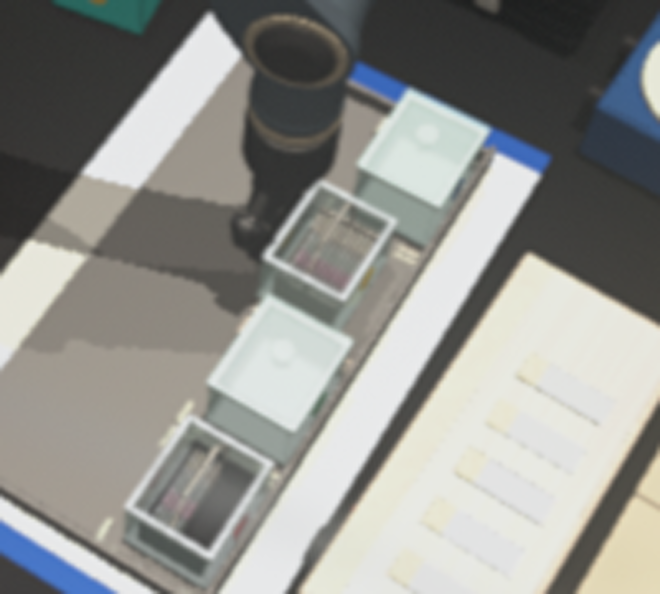

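The dish is about 22 mm short, square, with free gaps on both sides. Slow push to the lip now, watching the force.

```bash
python3 -m creep '[[2,0.1,0,0,0,0],[2,0.1,0,0,0,0],[2,0.1,0,0,0,0],[2,0.1,0,0,0,0],[2,0.1,0,0,0,0],[2,0.1,0,0,0,0],[2,0.1,0,0,0,0],[2,0.1,0,0,0,0],[1,0,0,0,0,0]]'
python3 -m creep '[[1,0,0,0,0,0],[1,0,0,0,0,0]]'
python3 -m creep '[[1,0,0,0,0,0],[0.5,0,0,0,0,0]]'
```

```text
time_s: 12.8
eef_pos: [617.2, 36.3, 31.5]
ee_rot: [[0.999, 0.042, 0.0], [0.042, -0.999, -0.0], [0.0, 0.0, -1.0]]
force: [-4.6, -0.4, 3.4]
finger_gap: 49.4
gripper_force: 2.4
time_s: 12.97
eef_pos: [618.7, 36.3, 31.5]
ee_rot: [[0.999, 0.042, -0.0], [0.042, -0.999, -0.0], [-0.0, 0.0, -1.0]]
force: [-4.8, 0.3, 3.4]
finger_gap: 49.3
gripper_force: 2.5
time_s: 13.13
eef_pos: [620.4, 36.3, 31.5]
ee_rot: [[0.999, 0.042, 0.0], [0.042, -0.999, -0.0], [0.0, 0.0, -1.0]]
force: [-5.3, -0.1, 3.6]
finger_gap: 49.2
gripper_force: 2.6
```

```bash
python3 -m creep '[[1,0,0,0,0,0],[0.5,0,0,0,0,0]]' | grep -E 'pos|force'
python3 -m creep '[[0.5,0,0,0,0,0],[0.5,0,0,0,0,0]]' | grep -E 'pos|force'
python3 -m creep '[[0.5,0,0,0,0,0],[0.5,0,0,0,0,0]]' | grep -E 'pos|force'
```

```text
eef_pos: [621.9, 36.3, 31.4]
force: [-5.6, 0.3, 3.3]
gripper_force: 2.5
eef_pos: [622.7, 36.3, 31.4]
force: [-4.6, 0.5, 3.6]
gripper_force: 2.5
eef_pos: [623.8, 36.3, 31.4]
force: [-4.4, 0.6, 4.0]
gripper_force: 2.5
```

```bash
python3 -m creep '[[0.5,0,0,0,0,0],[0.5,0,0,0,0,0]]' | grep -E 'pos|force'
python3 -m creep '[[0.5,0,0,0,0,0],[0.5,0,0,0,0,0]]' | grep -E 'pos|force'
```

```text
eef_pos: [624.5, 36.2, 31.4]
force: [-7.4, 0.3, 4.2]
gripper_force: 3.3
eef_pos: [624.4, 36.2, 31.2]
force: [-9.3, -0.7, 6.1]
gripper_force: 4.4
```

The TCP stalled at x 624.5 as the force rose, so the dish is on the lip. Backing off straight and verifying.

```bash
python3 -m creep '[[-2,0,0,0,0,0],[-6,-0.2,0,0,0,0],[-15,-0.6,0,0,0,0],[-30,-1,0,0,0,0],[-30,0,10,0,0,0],[-30,0,30,0,0,0],[-30,0,30,0,0,0],[-20,0,30,0,0,0],[-20,0,0,0,0,0],[0,0,0,0,0,0]]'
python3 - <<'E'
from bench import robot
from h import *
c=robot.capture("top");np.savez("top4.npz",**c);cr=c["img"][110:290,185:460]; cv2.imwrite("pics/t4.png",cv2.resize(cr,(792,518),interpolation=cv2.INTER_CUBIC))
E
```

```text
time_s: 14.8
eef_pos: [442.2, 34.3, 131.9]
ee_rot: [[0.999, 0.043, 0.004], [0.043, -0.999, -0.001], [0.004, 0.001, -1.0]]
force: [-1.8, 0.3, -0.3]
finger_gap: 49.1
gripper_force: 0.0
```

View pics/t4.png

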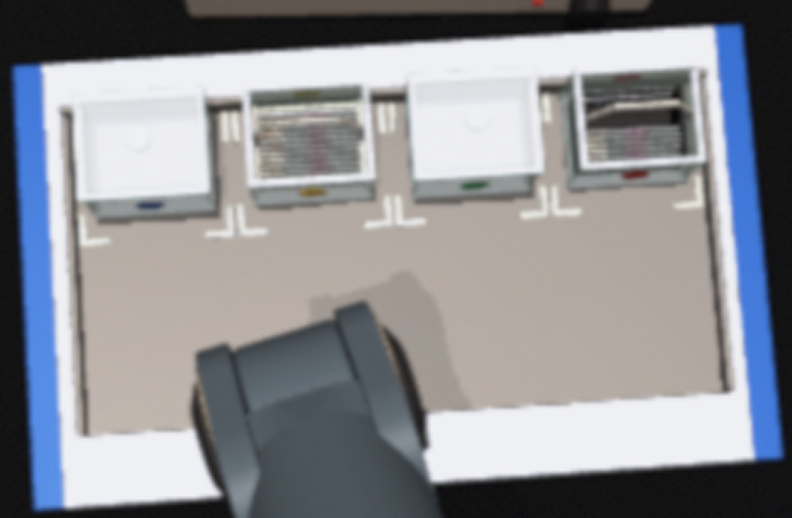

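The dish stands in its place, level with its neighbours: rim corners (243,90), (369,84), (375,180), (248,187). I'll check the numbers and hand in only if they fit.

```bash
python3 - <<'E'
from bench import robot
from h import *
c=dict(np.load("top4.npz")); yaw=.044; Rt=np.array([[np.cos(yaw),-np.sin(yaw)],[np.sin(yaw),np.cos(yaw)]]); place=np.array([671,37.3])
q=ray(c,np.array([(243,90),(369,84),(375,180),(248,187)])/2.88+[185,110],72)[:,:2]
p=(q.mean(0)-place)@Rt; e=q[0]-q[1]+q[3]-q[2]; a=np.arctan2(-e[0],e[1])-yaw
print(p,a,np.linalg.norm(q-np.roll(q,-1,0),axis=1))
if abs(p[0])<5 and abs(p[1])<7 and abs(a)<.04: print(robot.finish_job())
E
```

```text
[-1.31230684 -0.59628641] -0.009091489253856104 [92.38636533 71.8198107  92.59096837 72.28063182]
the job is handed in; nothing more can be done
None
```

The yellow-dot dish is back in the empty place against the rear lip, measured about 1 mm short in x, 0.6 mm off centre and 0.5° off square, with the neighbouring dishes apparently unmoved in the last picture; the job is handed in, but no verdict came back.

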